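Match the tilt of two demo tablets

TASK

The demo tablet in the blue case has been left lying too far back: tilt it up on its stiff hinge until it leans the same as the orange one beside it, to within three degrees once you have let go. Then check that it holds: press the upper half of its glass from the front with a fingertip for a moment with a steady 3 newtons or so, and take your hand away, leaving it still matching. Do not force the tablet, and leave the orange tablet, the bottle, the cup and the parts case where they are.

Things in the scene. Friction and masses are not known exactly. Their poses are not given: they have to be found in the camera images.
- blue_screen (a point): Tablet to be set: blue case, 130 mm tall by 206 mm wide by 12 mm thick. Point: centre of its glass; case and glass front lie in one plane through it. z points out of the glass, x along the screen to its top edge (65 mm off), y along its width (edges 103 mm off). It faces the robot, z starting 10 to 32 degrees off vertical (0 = lying flat, 90 = upright).
- blue_tablet: The blue tablet, 0.33 to 0.68 kg, same axes, origin on the hinge axis. Pressing its lower edge down and back tilts it up; pushing its upper half back lays it down. The hinge slips at about 0.75 N m (some 15 N at 50 mm) and stays where it is left, but the mount is springy (about 4.5 N m per radian): let go, the screen springs back 4 to 10 degrees. Under lighter loads it gives a little and returns.
- blue_hinge (a point): Centre of the blue tablet's hinge axis, fixed on its stand, 108 mm above the board. The axis is level, along y; x points level to the back of the stand, away from the viewer; z is up. The centre of the glass is always 30 mm from it along the screen's z. Stem 24 by 34 mm; foot plate 150 by 140 by 8 mm, bolted to the board. The space below the tablet's lower edge is free.
- orange_screen (a point): The neighbouring tablet in an orange case, same sizes and axes, 240 mm beside the blue one (left or right) on the same board, facing the same way. Its lean (z 52 to 66 degrees off vertical) is the one to match. Not to be moved.
- board: Light wooden board on the table, fixed, 240 by 500 mm and 18 mm thick, that carries both stands. Origin under its centre; its x points away from the viewer of the tablets, y along the row.
- bottle_mid (a point): Bystander: clear water bottle with a green label, 64 mm wide, 200 mm tall, standing on the table at one end of the board. The point is half-way up.
- cup_mid (a point): Bystander: black paper coffee cup with a white lid, 82 mm wide, 104 mm tall, standing on the table at the other end of the board. The point is half-way up.
- partcase_mid (a point): Bystander: flat pale plastic parts case, 60 by 85 by 28 mm, lying loose on the board between the two stands' feet. The point is its centre.

How it is judged (in metres and radians):
On the way, in this order (a step that is already met when the one before it is completed fails the run):
1. the blue screen leans the same as the orange one, within 3 degrees, let go and at rest (angle between the z axis of blue_screen and the z axis of orange_screen, either way round below 0.052 rad and contact force between anything else and blue_tablet below 0.1 N and angular speed of blue_tablet below 0.05 rad/s), for 0.4 s.
2. a fingertip presses the upper half of its glass from the front with at least 2 N, and it gives no more than a few degrees (contact force between the fingers and blue_tablet above 2 N and x of the grasp point in the frame of blue_screen above 0.005 m and z of the grasp point in the frame of blue_screen above 0 m and angle between the z axis of blue_screen and the z axis of orange_screen, either way round below 0.13 rad), for 0.2 s.
At the end, for the whole second after the job is handed in: The blue screen, untouched and at rest, leans the same as the orange one within 3 degrees after the press; nothing else has been moved (all of step 1).
It fails at once if the orange tablet is moved (more than 6 mm) (distance of orange_screen from where it was at the start of the episode above 0.006 m).
It fails at once if the blue tablet is strained with more than 35 N (contact force between anything else and blue_tablet above 35 N).
It fails at once if the bottle is moved more than 20 mm (distance of bottle_mid from where it was at the start of the episode above 0.02 m).
It fails at once if the cup is moved more than 20 mm (distance of cup_mid from where it was at the start of the episode above 0.02 m).
It fails at once if the parts case is moved more than 20 mm (distance of partcase_mid from where it was at the start of the episode above 0.02 m).
It also fails if it takes over 54 s, if anything falls off the work surface, if the arm or the gripper's body presses on something with over 40 N, if the wrist force passes 120 N, or if a joint passes its speed limit or range.

ROBOT

A 6-joint arm with a two-finger parallel gripper is mounted at the origin on the work surface. World frame = base frame: x ahead of the robot, y to its left, z up, the work surface at z = 0. Lengths are in m, angles in degrees, forces in N, time in s.
With the tool pointing down it reaches from about 0.25 to 0.725 m from the base axis. Payload 9.7 kg.
Tool frame: the origin (TCP) lies at the very end of the fingers, on their centre line; the grasp point (between the pads) lies 19 mm behind it; z points along the fingers, y is the line along which they close (so a half turn about z gives the same grasp; the last joint's range is limited). The gripper opens to 85 mm and grips with 20 to 120 N. Pads are 22 mm wide; open, the fingers measure 114 mm over their backs; the gripper's body (76 mm by 85 mm) begins 54 mm behind the grasp point. The pads swing forward as they close: fully open they stand 13 mm farther back than shut.
Start: joints at [-67.151, 4.979, 10.078, 95.1, 0, 90], TCP at [0.214, -0.507, 0.231] pointing down, gripper open.
Joint ranges: [-179.16, 179.16], [-48.56, 103.87], [-65.8, 70.77], [-126.05, 130.52], [-82.76, 87.17], [-180, 180]. Speed limits (degrees/s): [127.2, 127.2, 147.25, 180, 180, 180].

INTERFACE

Orientations are given as [roll, pitch, yaw] about the fixed x, y, z axes, in that order (R = Rz(yaw) Ry(pitch) Rx(roll)).
In Python, from workcell import bot gives the robot as it stands.
- The arm moves only by the tool arm_command, never from a script. Its argument "series" is a list of rows, each a list of 4 numbers: the shift along the tool's x, y, z in m, then the turn about the tool's z in rad. A call has exactly 5 rows; each row is the pose to reach, as a shift and turn from the pose commanded when the call began, along the tool's axes at that moment; what a row does not reach only later rows make up. A row lasts 1/10 s, in which the tool goes at most 50 mm and 8.59 degrees, less where a joint would pass 70% of its speed; a pose out of reach is approached as far as the arm can. A call with a gripper value outside its range is refused whole. "hand" is the finger opening in m, from 0 to 0.0854, set as the call begins (left out, the last holds). The fingers move at their own pace and stop on an object; "grip_force" is the grip in N (left out, the last holds). Time passes only in rows, so rows that repeat a pose let the fingers close, or fill a call up. It gives the time, the measured TCP pose, the force, the opening and the grip force at its end, in the units of the state.
- bot.get_obs(): the state, without advancing time (a new reading comes with each control period).
- bot.camera(name): name is "scene" or "side" or "wrist"; returns a dict with "color" (420x560x3 uint8, blue, green, red), "camera_matrix" (3x3 intrinsics, pixels), "xyz" and "orientation" of the camera in the world; the wrist camera has in their place "T_tool_cam" (4x4, takes a point from camera to tool coordinates, whose origin is the TCP and whose axes are the flange's). Camera axes: x right, y up, looking along -z (the intrinsics and any distortion apply to the point x, -y, -z); pixel columns grow to the right and rows downward; lengths in m; the calibration is good to about 2 mm. The wrist camera is an equidistant fisheye: a pixel r from the principal point sees the ray r / f radians off the axis. A picture is of the moment at which its call begins: read the wrist's pose just before it. There is no depth.
- bot.job_done(): hands the job in; it is judged then, once.
Trained networks look in the newest picture that a camera, given by its name, has taken for a name from the list of things; names that differ only in an ending like _2 or _b are one class to them, and where a whole thing is asked for, a point or a joint stands for the part that bears it (a point fixed in the world has none). Each returns a list of dicts, best first, with "confidence" (0 to 1); they miss things now and then, are a little off and sometimes report something else, mostly with a low value. They report only what shows in the picture. A call takes as long as a camera call.
- bot.find_in(camera, target): "location" ([column, row] in pixels, amid what is visible of it).
- bot.mark_of(camera, target): "location" ([column, row] in pixels: a listed point, or the origin of a listed thing).
The state is a dict: "time": time; "q": joint angles; "qd": joint speeds; "joint_efforts": joint torques, N m; "ee_pos": TCP position; "tcp_rot": TCP orientation; "wrist_force": force on the tool from outside, world axes, zero at the start; "torque": the same for the moment, N m; "opening": finger opening in m; "grasp_force": force on a finger pad.
Only numpy, scipy, OpenCV 4.12 (cv2) and the standard library are available. Lean on these libraries where they do the work, as an engineer would, in place of code of your own. Each camera call takes 0.05 s, during which the arm holds its last target. There are 200 camera calls.

## Working session

There is one attempt and no reset: what is moved stays moved. The work goes in short steps, Python scripts to look and compute and a tool call to move; the robot and the scene stay as the last step left them, time stands still between calls to the robot, and variables do not carry over. Pictures are saved under pics/ and viewed, at most 10 in all, crops included, and the job is handed in when it is done.

Besides the shell and the picture viewer there is one more tool, called after "Call:" as name(argument=value, ...), one argument or row to a line, values as JSON. arm_command: Moves the arm, as the interface text tells. Its arguments: {"type":"object","properties":{"series":{"type":"array"},"hand":{"type":"number"},"grip_force":{"type":"number"}},"required":["series"]}

```bash
ls; mkdir -p pics
python3 - <<'E'
from workcell import bot
import cv2,numpy as np
o=bot.get_obs();print({k:np.round(v,3).tolist() for k,v in o.items()})
for c in ["scene","side"]:
    d=bot.camera(c);cv2.imwrite(f"pics/{c}0.png",d["color"]);print(c,d["camera_matrix"],d["xyz"],d["orientation"])
    for t in ["blue_screen","blue_hinge","orange_screen","board","bottle_mid","cup_mid","partcase_mid","blue_tablet"]:
        print(t,[(np.round(m["location"],1).tolist(),round(m["confidence"],2)) for m in bot.mark_of(c,t)][:2])
print(bot.camera("wrist").keys())
E
```

```text
pics
{'time': 0.0, 'q': [-67.15, 5.013, 10.036, 95.102, 0.001, 90.002], 'qd': [-0.022, -0.034, 0.024, 0.023, -0.043, 0.042], 'joint_efforts': [0.002, -52.039, 46.48, 0.016, 0.0, -0.0], 'ee_pos': [0.213, -0.507, 0.231], 'tcp_rot': [-179.921, -0.001, 22.848], 'wrist_force': [0.489, -0.083, 0.166], 'torque': [-0.002, 0.01, -0.019], 'grasp_force': 0.0, 'opening': 0.085}
scene [[544.71331877   0.         277.3344246 ]
 [  0.         544.71331877 205.19559104]
 [  0.           0.           1.        ]] [1.42555629 0.30138617 1.19500434] [ 37.99230874   0.53691699 106.41837283]
blue_screen [([309.1, 183.1], 0.71)]
blue_hinge [([309.7, 189.9], 0.75)]
orange_screen []
board [([268.7, 215.3], 0.65)]
bottle_mid [([398.3, 202.3], 0.93)]
cup_mid [([141.5, 211.1], 0.82), ([399.3, 203.8], 0.71)]
partcase_mid [([270.7, 187.4], 0.75)]
blue_tablet [([310.7, 190.6], 0.58)]
side [[398.03685306   0.         274.20093945]
 [  0.         398.03685306 218.24915668]
 [  0.           0.           1.        ]] [ 0.46554668 -0.62273418  0.8862259 ] [ 41.6148919   -0.15563218 -11.25277265]
blue_screen [([253.6, 188.8], 0.78)]
blue_hinge [([251.1, 196.5], 0.68)]
orange_screen [([281.4, 263.4], 0.82)]
board [([267.6, 257.5], 0.56)]
bottle_mid [([226.7, 155.5], 0.7)]
cup_mid [([343.8, 348.6], 0.59)]
partcase_mid [([238.5, 261.5], 0.92)]
blue_tablet [([253.3, 196.0], 0.75)]
dict_keys(['color', 'camera_matrix', 'T_tool_cam'])
```

View pics/scene0.png

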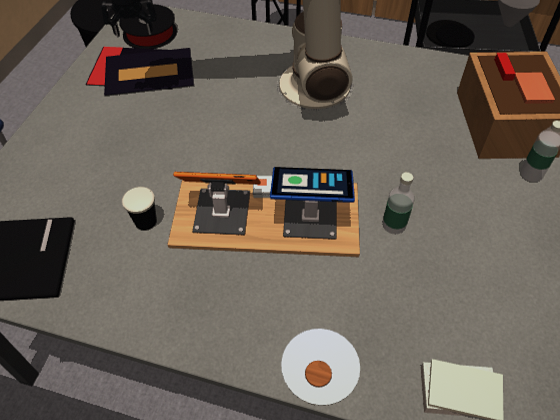

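View pics/side0.png

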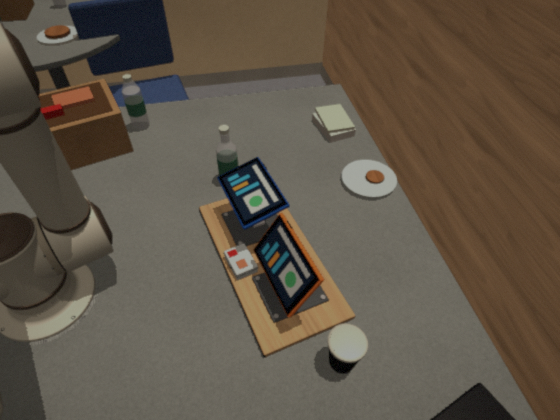

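```bash
cat > h.py <<'E'
import numpy as np,cv2
from workcell import bot
from scipy.spatial.transform import Rotation as R
from scipy.optimize import least_squares
P=lambda p:R.from_euler('xyz',p,degrees=True).as_matrix()
CAM={'scene':([[544.713,0,277.334],[0,544.713,205.196],[0,0,1]],[1.42555629,.30138617,1.19500434],[37.99230874,.53691699,106.41837283]),
'side':([[398.037,0,274.201],[0,398.037,218.249],[0,0,1]],[.46554668,-.62273418,.8862259],[41.6148919,-.15563218,-11.25277265])}
def proj(c,X):
    K,t,o=CAM[c];p=(np.atleast_2d(X)-t)@P(o)*[1,-1,-1];p=p@np.array(K).T;return p[:,:2]/p[:,2:]
def ray(c,uv):
    K,t,o=CAM[c];d=np.linalg.inv(K)@[*uv,1]*[1,-1,-1];d=P(o)@d;return np.array(t),d/np.linalg.norm(d)
def onz(c,uv,z):
    t,d=ray(c,uv);return t+d*(z-t[2])/d[2]
def tri(a,b):
    A=[];B=[]
    for c,uv in (('scene',a),('side',b)):
        t,d=ray(c,uv);M=np.eye(3)-np.outer(d,d);A.append(M);B.append(M@t)
    return np.linalg.lstsq(np.vstack(A),np.hstack(B),rcond=None)[0]
E
python3 - <<'E'
from h import *
pr=lambda n,x:print(n,np.round(x,4))
pr('bs',tri([309.1,183.1],[253.6,188.8]));pr('bh',tri([309.7,189.9],[251.1,196.5]))
pr('bhz',onz('scene',[309.7,189.9],.126));pr('bhz',onz('side',[251.1,196.5],.126))
pr('bott',tri([398.3,202.3],[226.7,155.5]));pr('cup',tri([141.5,211.1],[343.8,348.6]));pr('pc',tri([270.7,187.4],[238.5,261.5]));pr('board',tri([268.7,215.3],[267.6,257.5]))
pr('os side',onz('side',[281.4,263.4],.141))
E
```

```text
bs [0.5617 0.1204 0.159 ]
bh [0.5555 0.1228 0.1278]
bhz [0.5574 0.121  0.126 ]
bhz [0.5537 0.1277 0.126 ]
bott [0.5115 0.3446 0.098 ]
cup [ 0.6886 -0.2993  0.0526]
pc [ 0.4951 -0.0035  0.0234]
board [ 5.748e-01  1.310e-02 -5.000e-04]
os side [ 0.586  -0.1118  0.141 ]
```

The scene view (from behind) shows the orange tablet nearly edge-on at (217,178), blue at (312,183), cup (140,208) and bottle (398,205). The side view shows the blue glass at (254,190), orange at (287,265), the parts case at (240,261).

```bash
cat >> h.py <<'E'
def mask(im,col):
    h=cv2.cvtColor(im,cv2.COLOR_BGR2HSV).astype(int);H,S,V=h[...,0],h[...,1],h[...,2]
    return (((H>105)&(H<125)&(S>170)&(V>60)) if col=='blue' else ((H>4)&(H<14)&(S>215)&(V>90))).astype(np.uint8)*255
E
python3 - <<'E'
from h import *
a=cv2.imread('pics/side0.png');b=cv2.imread('pics/scene0.png')
def crop(im,x,y,w,h,k):
    m=im.copy();m[mask(im,'blue')>0]=(255,0,255);m[mask(im,'orange')>0]=(0,255,0)
    return np.vstack([cv2.resize(q[y:y+h,x:x+w],None,fx=k,fy=k,interpolation=0) for q in(im,m)])
A=crop(a,205,145,130,180,1.6);A=np.hstack([cv2.resize(q[145:325,205:335],(390,540)) for q in (a,)])
m=a.copy();m[mask(a,'blue')>0]=(255,0,255);m[mask(a,'orange')>0]=(0,255,0)
A=np.hstack([A,cv2.resize(m[145:325,205:335],(390,540),interpolation=0)])
cv2.imwrite('pics/c1.png',A)
m=b.copy();m[mask(b,'blue')>0]=(255,0,255);m[mask(b,'orange')>0]=(0,255,0)
cv2.imwrite('pics/c2.png',np.vstack([cv2.resize(q[155:255,160:370],(630,300),interpolation=0) for q in (b,m)]))
E
```

```text
(no output)
```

View pics/c1.png

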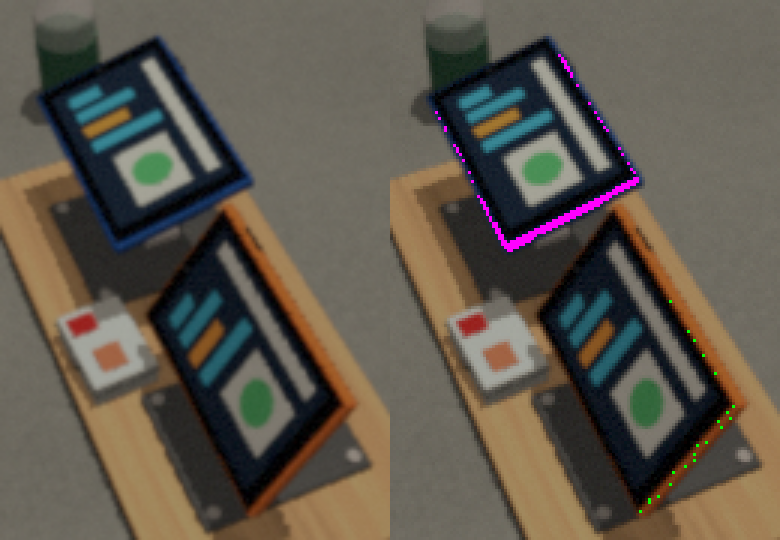

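View pics/c2.png

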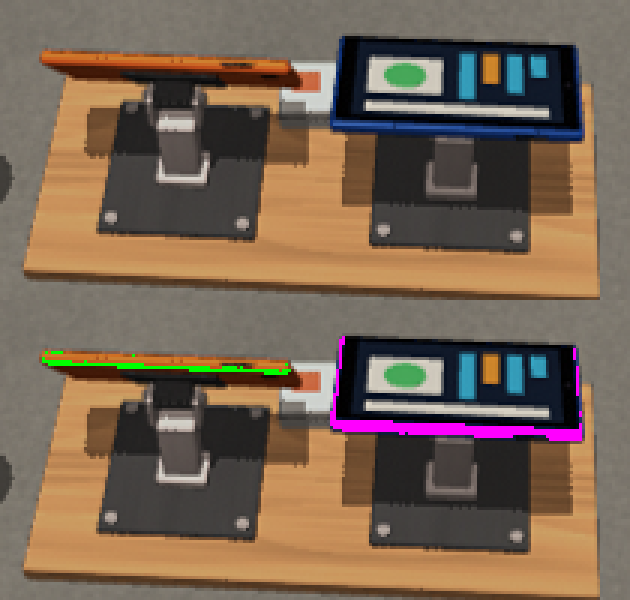

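```bash
cat >> h.py <<'E'
def box(h,yaw,L):  # corners of tablet: hinge h, lean L (rad)
    A=np.array([np.cos(yaw),np.sin(yaw),0]);Y=np.array([-np.sin(yaw),np.cos(yaw),0]);Z3=np.array([0,0,1.])
    X=np.cos(L)*A+np.sin(L)*Z3;Z=-np.sin(L)*A+np.cos(L)*Z3
    return np.array([h+Z*(.03+d)+X*a*.065+Y*b*.103 for a in(-1,1) for b in(-1,1) for d in(0,-.012)])
def samp(poly,n=8,closed=True):
    p=np.array(poly,float);e=list(zip(p,np.roll(p,-1,0))) if closed else list(zip(p[:-1],p[1:]))
    return np.vstack([a+(b-a)*np.linspace(.06,.94,n)[:,None] for a,b in e])
def dist(c,pts,V,off):
    hull=cv2.convexHull((proj(c,V)+off).astype(np.float32))
    return np.array([cv2.pointPolygonTest(hull,(float(x),float(y)),True) for x,y in pts])
E
python3 - <<'E'
from h import *
cs=lambda p:(np.array(p)+.5)/3-.5+[205,145]
cb=lambda p:(np.array(p)+.5)/3-.5+[160,155]
D=[('side','b',samp(cs([(40,97),(158,38),(251,184),(118,249)]))),('side','o',samp(cs([(229,206),(355,404),(250,515),(149,315)]))),
('scene','b',samp(cb([(341,37),(578,47),(583,138),(332,131)]))),('scene','o',np.vstack([samp(cb([(41,52),(296,64)]),8,False),samp(cb([(45,66),(292,87)]),8,False)]))]
def f(p,full=False):
    x,y,yaw,Lb,Lo=p[:5];h=np.array([x,y,.126]);ho=h-.24*np.array([-np.sin(yaw),np.cos(yaw),0])
    r=[dist(c,pts,box(h,yaw,Lb) if t=='b' else box(ho,yaw,Lo),p[5:7] if c=='side' else p[7:9]) for c,t,pts in D]
    if full: print([np.round(np.abs(q).mean(),2) for q in r])
    return np.hstack(r+[p[5:]])
best=min((least_squares(f,[.556,.124,y0,np.radians(a),np.radians(b),0,0,0,0],diff_step=1e-4,x_scale=[.01,.01,.05,.1,.1,1,1,1,1],loss='soft_l1') for a in(15,26) for b in(55,63) for y0 in(0,.1)),key=lambda s:s.cost)
p=best.x;f(p,1);print(best.cost,np.round(p,4),np.degrees(p[2:5]))
d=np.sqrt(np.diag(np.linalg.inv(best.jac.T@best.jac)));print(np.degrees(d[2:5]))
for L in(56,58,60,62,64):
    q=least_squares(lambda z:f(np.r_[z[:4],np.radians(L),z[4:]]),np.delete(p,4),diff_step=1e-4,loss='soft_l1');print(L,q.cost)
E
```

```text
[np.float64(1.69), np.float64(2.26), np.float64(0.64), np.float64(0.85)]
92.19385725589733 [ 5.624e-01  1.282e-01  2.064e-01  3.290e-01  9.289e-01  0.000e+00
  0.000e+00 -3.000e-04  0.000e+00] [11.82326099 18.85135215 53.22401601]
[0.28203054 0.76954411 0.79210166]
56 96.26032747445254
58 101.88935287025299
60 109.12851075857034
62 118.88744228147685
64 134.6485947439633
```

```bash
cat >> h.py <<'E'
cs=lambda p:(np.array(p)+.5)/3-.5+[205,145]
cb=lambda p:(np.array(p)+.5)/3-.5+[160,155]
S=np.array([.01,.01,.03,.05,.05,1,1,1,1])
E
cat > fit.py <<'E'
from h import *
D=[('side','b',samp(cs([(40,97),(158,38),(251,184),(118,249)]))),('side','o',samp(cs([(229,206),(355,404),(250,515),(149,315)]))),
('scene','b',samp(cb([(341,37),(578,47),(583,138),(332,131)]))),('scene','o',np.vstack([samp(cb([(41,52),(296,64)]),8,False),samp(cb([(45,66),(292,87)]),8,False)]))]
B=np.array([.562,.125,.2,.33,1.0,0,0,0,0])
def f(u,full=False):
    p=B+S*(u-10)
    x,y,yaw,Lb,Lo=p[:5];h=np.array([x,y,.126]);ho=h-.24*np.array([-np.sin(yaw),np.cos(yaw),0])
    r=[dist(c,pts,box(h,yaw,Lb) if t=='b' else box(ho,yaw,Lo),p[5:7] if c=='side' else p[7:9]) for c,t,pts in D]
    if full:
        for q in r: print(np.round(q.reshape(-1,8).mean(1),2))
    return np.hstack(r+[p[5:]])
s=least_squares(f,np.full(9,10.),diff_step=2e-3)
p=B+S*(s.x-10);f(s.x,1);print(s.cost,np.round(p,4),np.degrees(p[2:5]))
E
python3 fit.py
```

```text
[0.99 1.73 2.17 1.16]
[2.09 1.08 1.98 2.41]
[-0.04  1.    0.31  0.57]
[1.36 1.25]
138.28429111093052 [ 0.5622  0.1362  0.211   0.3208  0.9498  0.8645  2.3734 -3.0089 -0.8341] [12.08909814 18.37884346 54.42061171]
```

```bash
cat > ov.py <<'E'
from h import *
def ov(name,c,im,reg,k,p,offs=(0,0)):
    x0,y0,w,h_=reg;m=cv2.resize(im[y0:y0+h_,x0:x0+w],None,fx=k,fy=k,interpolation=cv2.INTER_CUBIC)
    h=np.array([p[0],p[1],.126]);yaw=p[2];ho=h-.24*np.array([-np.sin(yaw),np.cos(yaw),0])
    for hh,L in((h,p[3]),(ho,p[4])):
        V=proj(c,box(hh,yaw,L))+offs
        q=cv2.convexHull(V.astype(np.float32))[:,0]
        for col,Q in(((0,255,255),q),((0,255,0),V[[0,2,6,4]])):
            cv2.polylines(m,[np.round(((Q-[x0,y0]+.5)*k-.5)*8).astype(np.int32)],True,col,1,shift=3)
    return m
if __name__=='__main__':
    p=[.5622,.130,.207,.325,.96]
    A=ov('','side',cv2.imread('pics/side0.png'),(210,150,120,175),3.4,p)
    B=ov('','scene',cv2.imread('pics/scene0.png'),(168,160,190,60),2,p)
    out=np.zeros((600,800,3),np.uint8);out[:A.shape[0],:A.shape[1]]=A;out[:B.shape[0],412:412+B.shape[1]]=B
    cv2.imwrite('pics/ov1.png',out)
E
python3 ov.py
```

```text
(no output)
```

View pics/ov1.png

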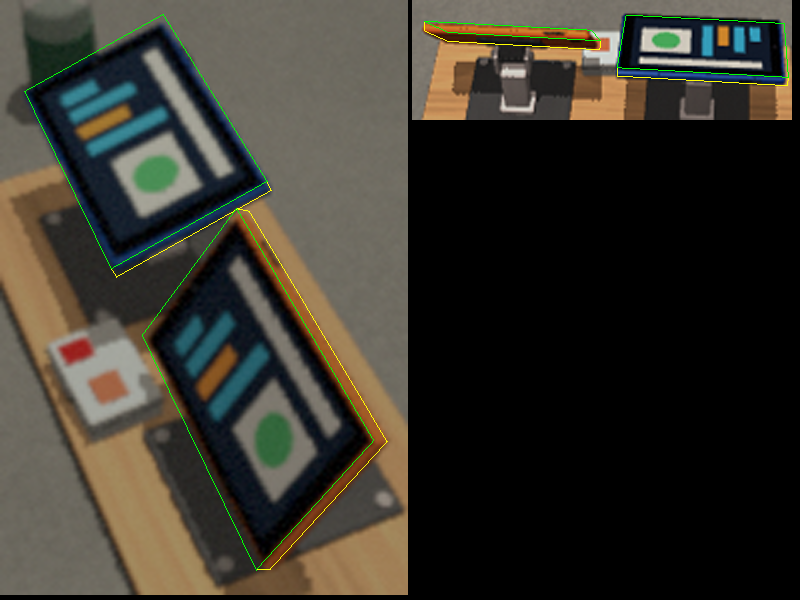

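```bash
cat > fit2.py <<'E'
exec(open('fit.py').read().split('B=np')[0])
def run(free):
    B=np.array([.562,.125,.2,.33,1.0,0,0,0,0,.126,0]);S=np.array([.01,.01,.03,.05,.05,1,1,1,1,.01*(free[0]),.005*free[1]])
    def f(u,full=False):
        p=B+S*(u-10);x,y,yaw,Lb,Lo=p[:5];h=np.array([x,y,p[9]]);ho=h-.24*np.array([-np.sin(yaw),np.cos(yaw),0])
        def bx(h,L):
            V=box(h,yaw,L);m=V.mean(0);return m+(V-m)*(1+p[10])
        r=[dist(c,pts,bx(h,Lb) if t=='b' else bx(ho,Lo),p[5:7] if c=='side' else p[7:9]) for c,t,pts in D]
        if full:
            for q in r: print(np.round(q.reshape(-1,8).mean(1),2))
        return np.hstack(r+[p[5:9]])
    s=least_squares(f,np.full(11,10.),diff_step=2e-3);p=B+S*(s.x-10);f(s.x,1);print(s.cost,np.round(p,4),np.degrees(p[2:5]))
for a in((1,0),(0,1)): run(a)
E
python3 fit2.py
```

```text
[0.54 1.32 2.35 0.95]
[1.63 0.6  1.63 2.25]
[0.1  0.56 0.3  0.09]
[0.86 1.23]
115.41432236890701 [ 0.5585  0.1369  0.2162  0.3152  0.9482  2.0561 -1.8864 -3.2807 -4.2605
  0.1089  0.    ] [12.38600569 18.0620907  54.32751848]
[0.01 0.34 0.58 0.18]
[ 1.15 -0.01  0.99  0.54]
[ 0.28 -1.33  0.08 -1.39]
[0.7  0.77]
38.142718604340445 [ 0.5627  0.129   0.218   0.2773  0.9356 -0.3775  0.6869 -0.3216 -0.8222
  0.126  -0.0514] [12.48768269 15.88839356 53.60347812]
```

The overlay fits: blue leans about 17°, orange about 54°, board yaw about 12°, blue hinge near (0.5625, 0.129). Moving in.

Call:
arm_command(
  series=[
    [0.034,-0.0365,-0.002,0],
    [0.067,-0.073,-0.005,0],
    [0.1,-0.11,-0.007,0],
    [0.134,-0.146,-0.01,0],
    [0.168,-0.183,-0.012,0],
  ],
  hand=0.0854,
  grip_force=120,
)

```text
time: 1.45
ee_pos: [0.2974, -0.2715, 0.2435]
tcp_rot: [180.0, -0.0, 22.8]
wrist_force: [1.1, -0.1, 0.1]
opening: 0.0853
grasp_force: 0.0
```

Call:
arm_command(
  series=[
    [0.034,-0.0365,-0.002,0],
    [0.067,-0.073,-0.005,0],
    [0.1,-0.11,-0.007,0],
    [0.134,-0.146,-0.01,0],
    [0.168,-0.183,-0.012,0],
  ],
)

```text
time: 1.95
ee_pos: [0.3811, -0.0376, 0.2558]
tcp_rot: [180.0, -0.1, 22.8]
wrist_force: [0.8, -1.2, 0.4]
opening: 0.0851
grasp_force: 0.0
```

Call:
arm_command(
  series=[
    [0.034,-0.0365,-0.002,-0.145],
    [0.067,-0.073,-0.004,-0.29],
    [0.1,-0.109,-0.006,-0.435],
    [0.1,-0.109,-0.006,-0.58],
    [0.1,-0.109,-0.006,-0.725],
  ],
)

```text
time: 2.45
ee_pos: [0.4308, 0.1013, 0.2609]
tcp_rot: [-180.0, 0.0, 64.9]
wrist_force: [0.0, 0.4, -0.5]
opening: 0.0855
grasp_force: 0.0
```

Call:
arm_command(
  series=[
    [0,0,0,-0.14],
    [0,0,0,-0.28],
    [0,0,0,-0.42],
    [0,0,0,-0.56],
    [0,0,0,-0.662],
  ],
)

```text
time: 2.95
ee_pos: [0.4307, 0.0996, 0.2613]
tcp_rot: [180.0, 0.0, 102.6]
wrist_force: [0.2, -0.5, -0.5]
opening: 0.0855
grasp_force: 0.0
```

Run:
```python
from h import *
o=bot.get_obs();print({k:np.round(o[k],3).tolist() for k in('time','q','ee_pos','tcp_rot','wrist_force')})
d=bot.camera('wrist');cv2.imwrite('pics/w1.png',d['color']);print(d['camera_matrix'],d['T_tool_cam'])
for t in ["blue_screen","orange_screen","blue_hinge"]: print(t,bot.mark_of('wrist',t)[:2])
```

```text
{'time': 2.95, 'q': [13.027, -8.907, -0.043, 98.855, -0.004, 90.391], 'ee_pos': [0.431, 0.1, 0.261], 'tcp_rot': [179.992, 0.004, 102.637], 'wrist_force': [0.249, -0.451, -0.547]}
[[325.1922621    0.         276.90530409]
 [  0.         325.1922621  213.18351088]
 [  0.           0.           1.        ]] [[ 1.16296370e-04  9.52383308e-01  3.04903298e-01  7.82669456e-02]
 [ 9.99999537e-01  1.80511038e-04 -9.45257130e-04 -1.16993088e-04]
 [-9.55285523e-04  3.04903266e-01 -9.52382846e-01 -1.42398280e-01]
 [ 0.00000000e+00  0.00000000e+00  0.00000000e+00  1.00000000e+00]]
blue_screen [{'location': [416.0, 216.3], 'confidence': 0.67}]
orange_screen []
blue_hinge [{'location': [412.7, 202.5], 'confidence': 0.86}]
```

View pics/w1.png

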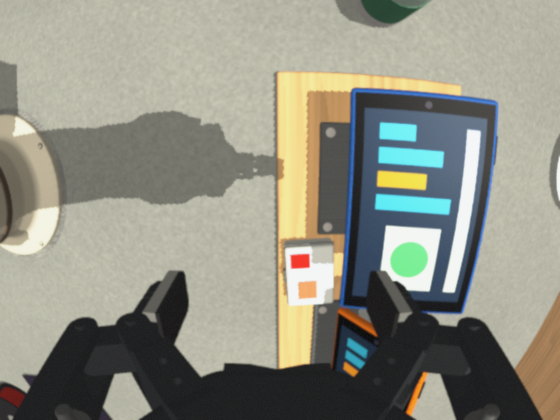

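The wrist view shows the blue glass clearly, with corners at (353,88), (497,102), (463,313), (341,306). The orange tablet is partly hidden behind the fingers at (385,355).

```bash
cat >> h.py <<'E'
Kw=np.array([325.192,276.905,213.184])
TC=np.array([[1.16e-4,.952383,.304903,.0782669],[1,1.8e-4,-9.45e-4,-1.17e-4],[-9.55e-4,.304903,-.952383,-.142398],[0,0,0,1]])
def projw(X,pos,rot):
    t=(np.atleast_2d(X)-pos)@P(rot);c=(t-TC[:3,3])@TC[:3,:3]*[1,-1,-1]
    th=np.arctan2(np.hypot(c[:,0],c[:,1]),c[:,2]);ph=np.arctan2(c[:,1],c[:,0])
    return np.c_[Kw[1]+Kw[0]*th*np.cos(ph),Kw[2]+Kw[0]*th*np.sin(ph)]
# front corners order: (+x,+y) (+x,-y) (-x,-y) (-x,+y)
IDX=[6,4,0,2]
E
python3 - <<'E'
from h import *
m=np.array([(497,102),(463,313),(341,306),(353,88)])
pos,rot=[.431,.0998,.2613],[179.99,0,102.637]
B=np.array([.5625,.129,.21,.3,.126])
for freez in(0,1):
    S=np.array([.01,.01,.03,.05,.005*freez])
    f=lambda u:(projw(box(np.r_[(B+S*u)[:2],(B+S*u)[4]],*(B+S*u)[2:4])[[[2,3][0]*2+2,4,0,2]] if 0 else box(np.r_[(B+S*u)[:2],(B+S*u)[4]],*(B+S*u)[2:4])[IDX],pos,rot)-m).ravel()
    s=least_squares(f,np.full(5,.1));p=B+S*s.x;print(np.round(p,4),np.degrees(p[2:4]),np.round(s.fun.reshape(-1,2),1))
E
```

```text
[0.5589 0.1271 0.2288 0.2133 0.126 ] [13.10880123 12.22050445] [[ 3.2 -1.5]
 [ 1.3  1.4]
 [-1.4  3.5]
 [-1.4 -1.6]]
[0.5617 0.1266 0.2276 0.2286 0.1194] [13.03887714 13.09606378] [[ 1.1  0.2]
 [-0.  -0.9]
 [-0.5  0. ]
 [-0.5  0.4]]
```

Call:
arm_command(
  series=[
    [0,0.006,0.035,0],
    [0,0.012,0.07,0],
    [0,0.02,0.105,0],
    [0,0.02,0.118,0],
    [0,0.02,0.118,0],
  ],
)

```text
time: 3.65
ee_pos: [0.4492, 0.1037, 0.1419]
tcp_rot: [-179.8, 0.0, 102.2]
wrist_force: [0.2, 0.2, -0.2]
opening: 0.0858
grasp_force: 0.0
```

Call:
arm_command(
  series=[
    [0,0,0.003,0],
    [0,0,0.006,0],
    [0,0,0.009,0],
    [0,0,0.012,0],
    [0,0,0.012,0],
  ],
)

```text
time: 4.15
ee_pos: [0.4502, 0.1039, 0.1312]
tcp_rot: [-180.0, -0.0, 102.3]
wrist_force: [0.1, -0.8, -0.2]
opening: 0.0854
grasp_force: 0.0
```

Call:
arm_command(
  series=[
    [0,0,0.0025,0],
    [0,0,0.005,0],
    [0,0,0.0075,0],
    [0,0,0.01,0],
    [0,0,0.01,0],
  ],
)

```text
time: 4.65
ee_pos: [0.4495, 0.1038, 0.1215]
tcp_rot: [-179.9, -0.0, 102.3]
wrist_force: [-6.5, -1.1, 9.4]
opening: 0.0854
grasp_force: 5.5
```

Call:
arm_command(
  series=[
    [0,0,0.0025,0],
    [0,-0.0005,0.005,0],
    [0,-0.001,0.0075,0],
    [0,-0.001,0.01,0],
    [0,-0.001,0.012,0],
  ],
)

```text
time: 5.15
ee_pos: [0.4489, 0.1036, 0.1101]
tcp_rot: [180.0, -0.0, 102.3]
wrist_force: [-7.1, -1.8, 11.1]
opening: 0.0853
grasp_force: 6.7
```

Call:
arm_command(
  series=[
    [0,0,0.002,0],
    [0,0.001,0.004,0],
    [0,0.001,0.006,0],
    [0,0.0015,0.008,0],
    [0,0.002,0.01,0],
  ],
)

```text
time: 5.65
ee_pos: [0.4502, 0.1039, 0.0996]
tcp_rot: [-179.9, -0.0, 102.3]
wrist_force: [-10.6, -1.3, 9.5]
opening: 0.0856
grasp_force: 6.8
```

Call:
arm_command(
  series=[
    [0,0.0005,0.002,0],
    [0,0.001,0.004,0],
    [0,0.0015,0.006,0],
    [0,0.002,0.008,0],
    [0,0.003,0.01,0],
  ],
)

```text
time: 6.15
ee_pos: [0.453, 0.1045, 0.0894]
tcp_rot: [-179.9, -0.0, 102.3]
wrist_force: [-8.8, -1.8, 8.9]
opening: 0.0855
grasp_force: 6.5
```

Run:
```python
from h import *
o=bot.get_obs();print({k:np.round(o[k],4).tolist() for k in('time','ee_pos','tcp_rot','wrist_force')})
W=bot.camera('wrist')['color'];cv2.imwrite('pics/w2.png',W)
s=bot.camera('side')['color'];cv2.imwrite('pics/side2.png',s)
b=bot.camera('scene')['color'];cv2.imwrite('pics/scene2.png',b)
out=np.zeros((600,800,3),np.uint8)
out[:300,:400]=cv2.resize(s[130:280,150:350],(400,300),interpolation=cv2.INTER_CUBIC);out[:300,400:]=cv2.resize(b[140:260,200:360],(400,300),interpolation=cv2.INTER_CUBIC)
out[300:,:400]=cv2.resize(W,(400,300))
cv2.imwrite('pics/v2.png',out)
```

```text
{'time': 6.15, 'ee_pos': [0.453, 0.1045, 0.0894], 'tcp_rot': [-179.8874, -0.0045, 102.319], 'wrist_force': [-8.7676, -1.8216, 8.9108]}
```

View pics/v2.png

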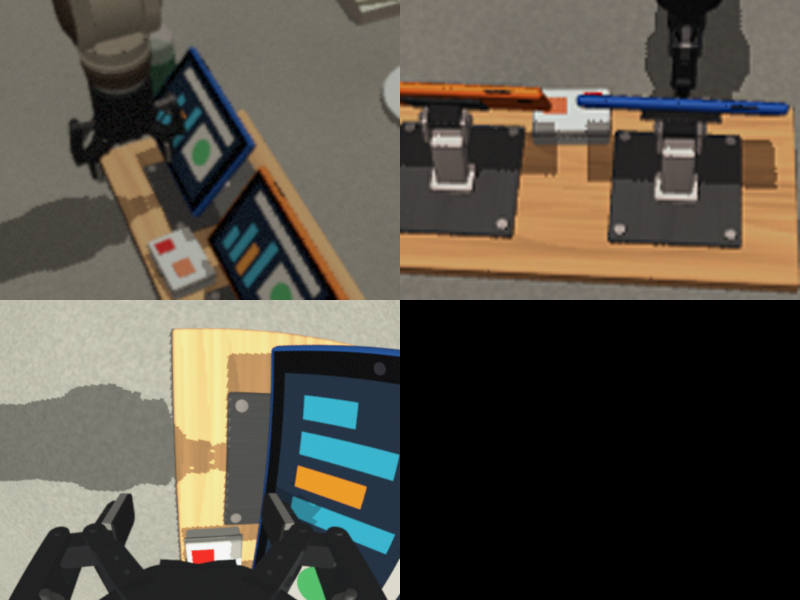

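Blue is now edge-on from the scene camera and the fingertip is on its lower glass; orange still leans more. Push about 10° further, then release and measure.

Call:
arm_command(
  series=[
    [0,0.0008,0.002,0],
    [0,0.0015,0.004,0],
    [0,0.0025,0.006,0],
    [0,0.0032,0.0075,0],
    [0,0.004,0.0092,0],
  ],
)

```text
time: 6.8
ee_pos: [0.4568, 0.1054, 0.0802]
tcp_rot: [-179.9, -0.0, 102.3]
wrist_force: [-9.9, -2.3, 9.2]
opening: 0.0855
grasp_force: 6.6
```

Call:
arm_command(
  series=[
    [0,-0.015,-0.0,0],
    [0,-0.03,-0.01,0],
    [0,-0.05,-0.05,0],
    [-0.02,-0.06,-0.09,0],
    [-0.05,-0.07,-0.13,0],
  ],
)

```text
time: 7.3
ee_pos: [0.3997, 0.0426, 0.2107]
tcp_rot: [180.0, -0.0, 102.5]
wrist_force: [0.9, 0.0, 0.2]
opening: 0.0857
grasp_force: 0.0
```

Call:
arm_command(
  series=[
    [-0.03,0,-0.03,0],
    [-0.06,0,-0.05,0],
    [-0.08,0,-0.06,0],
    [-0.08,0,-0.06,0],
    [-0.08,0,-0.06,0],
  ],
)

```text
time: 7.8
ee_pos: [0.4175, -0.0358, 0.2688]
tcp_rot: [-180.0, -0.0, 102.2]
wrist_force: [0.1, 0.8, -0.0]
opening: 0.0851
grasp_force: 0.0
```

Run:
```python
from h import *
o=bot.get_obs();print({k:np.round(o[k],4).tolist() for k in('time','ee_pos','tcp_rot','wrist_force')})
W=bot.camera('wrist')['color'];cv2.imwrite('pics/w3.png',W)
s=bot.camera('side')['color'];cv2.imwrite('pics/side3.png',s)
b=bot.camera('scene')['color'];cv2.imwrite('pics/scene3.png',b)
cv2.imwrite('pics/v3.png',cv2.resize(W[:,150:],(586,600),interpolation=cv2.INTER_CUBIC))
```

```text
{'time': 7.8, 'ee_pos': [0.4175, -0.0358, 0.2688], 'tcp_rot': [-179.9831, -0.0192, 102.2451], 'wrist_force': [0.1438, 0.8168, -0.0324]}
```

View pics/v3.png

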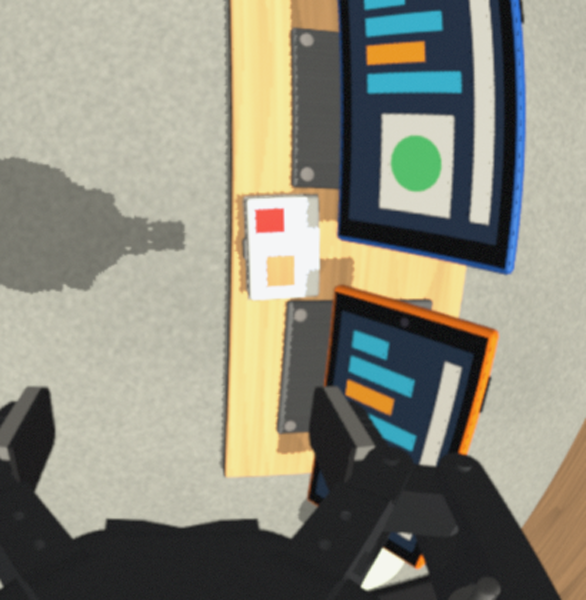

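Both near edges are visible and nearly parallel (blue at crop (340,237)-(505,272), orange at (335,290)-(495,332)). For a clean comparison I will take the same view of each, 240 mm apart, and compare the identical screen contents.

Call:
arm_command(
  series=[
    [-0.035,0.005,0,0],
    [-0.07,0.01,0,0],
    [-0.105,0.015,0,0],
    [-0.141,0.02,0,0],
    [-0.141,0.02,0,0],
  ],
)

```text
time: 8.45
ee_pos: [0.4679, -0.1712, 0.2677]
tcp_rot: [-179.9, -0.0, 102.2]
wrist_force: [0.1, -0.1, 0.3]
opening: 0.0854
grasp_force: 0.0
```

```bash
cat > feat.py <<'E'
from h import *
import sys,json
n=sys.argv[1];bot.camera('wrist');o=bot.get_obs();W=bot.camera('wrist')['color'];cv2.imwrite(f'pics/{n}.png',W)
h=cv2.cvtColor(W,cv2.COLOR_BGR2HSV).astype(int);H,S_,V=h[...,0],h[...,1],h[...,2]
F={}
for k,m in dict(green=(H>50)&(H<75)&(S_>100)&(V>70),cyan=(H>90)&(H<102)&(S_>120)&(V>110),yel=(H>12)&(H<26)&(S_>150)&(V>120)).items():
    c,l,st,ce=cv2.connectedComponentsWithStats(m.astype(np.uint8))
    F[k]=[(round(x,2),round(y,2),int(st[i,4]),st[i,:4].tolist()) for i,(x,y) in enumerate(ce) if i and st[i,4]>150]
    print(k,F[k])
e=o['ee_pos'].tolist() if hasattr(o['ee_pos'],'tolist') else list(o['ee_pos']);r=list(map(float,o['tcp_rot']))
print(o['time'],e,r);json.dump(dict(F=F,pos=e,rot=r),open(f'{n}.json','w'))
E
python3 feat.py o4
```

```text
green [(np.float64(413.29), np.float64(219.19), 845, [399, 202, 30, 36])]
cyan [(np.float64(402.64), np.float64(96.33), 430, [389, 89, 28, 16]), (np.float64(414.6), np.float64(118.98), 819, [388, 110, 53, 20]), (np.float64(418.03), np.float64(164.02), 976, [386, 152, 64, 26])]
yel [(np.float64(486.2), np.float64(175.45), 1559, [463, 60, 36, 238]), (np.float64(406.95), np.float64(140.11), 564, [388, 131, 39, 20])]
8.5 [0.4672867196087234, -0.16971799326141457, 0.268038509409247] [-179.89840288000997, -0.06707826381030038, 102.2472486987141]
```

Call:
arm_command(
  series=[
    [0.048,0,0,0],
    [0.096,0,0,0],
    [0.144,0,0,0],
    [0.192,0,0,0],
    [0.24,0,0,0],
  ],
)

```text
time: 9.05
ee_pos: [0.4141, 0.068, 0.2695]
tcp_rot: [179.9, -0.0, 102.4]
wrist_force: [2.1, -0.1, 0.2]
opening: 0.0854
grasp_force: 0.0
```

```bash
python3 feat.py b4; python3 -c "
import cv2,numpy as np
a=cv2.imread('pics/o4.png')[0:350,250:];b=cv2.imread('pics/b4.png')[0:350,250:]
cv2.imwrite('pics/v4.png',cv2.resize(np.hstack([a,b]),(797,450),interpolation=cv2.INTER_CUBIC))"
```

```text
green [(np.float64(411.26), np.float64(229.5), 848, [396, 212, 31, 36])]
cyan [(np.float64(401.65), np.float64(107.5), 454, [387, 100, 30, 17]), (np.float64(413.76), np.float64(130.45), 852, [386, 121, 55, 21]), (np.float64(416.43), np.float64(175.26), 995, [384, 163, 65, 27]), (np.float64(371.36), np.float64(339.66), 154, [364, 332, 16, 16])]
yel [(np.float64(405.72), np.float64(151.37), 586, [386, 142, 40, 20]), (np.float64(427.95), np.float64(395.77), 228, [417, 373, 23, 47])]
9.1 [0.41276484260081675, 0.07346597783642045, 0.2696937259284151] [179.95058331617494, -0.16073121103778515, 102.66102942036473]
```

View pics/v4.png

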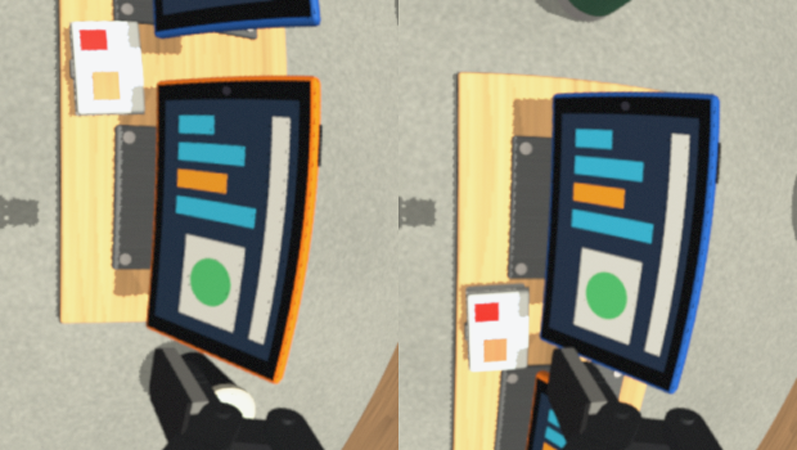

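Both views look almost the same; blue's contents are slightly wider, so it may be a little short. Registering the two textures numerically.

```bash
cat > reg.py <<'E'
from h import *
import json,sys
def load(n):
    j=json.load(open(n+'.json'));im=cv2.GaussianBlur(cv2.imread(f'pics/{n}.png'),(0,0),1.2).astype(np.float32);return im,np.array(j['pos']),j['rot']
gx,gy=np.meshgrid(np.linspace(-.05,.05,80),np.linspace(-.075,.085,120))
def tex(d,h,yaw,L):
    im,pos,rot=d
    A=np.array([np.cos(yaw),np.sin(yaw),0]);Y=np.array([-np.sin(yaw),np.cos(yaw),0]);Zz=np.array([0,0,1.])
    X=np.cos(L)*A+np.sin(L)*Zz;Z=-np.sin(L)*A+np.cos(L)*Zz
    Q=h+.03*Z+gx.reshape(-1,1)*X+gy.reshape(-1,1)*Y
    uv=projw(Q,pos,rot).astype(np.float32).reshape(*gx.shape,2)
    return cv2.remap(im,uv[...,0],uv[...,1],cv2.INTER_LINEAR)
def match(on,bn,Lo,z,yaw=np.radians(13),h=(.561,.127)):
    o,b=load(on),load(bn);hb=np.array([*h,z]);ho=hb-.24*np.array([-np.sin(yaw),np.cos(yaw),0])
    T=tex(o,ho,yaw,np.radians(Lo));S=np.array([.02,.002,.002,.002,.01])
    def f(u):
        v=S*u;t=tex(b,hb+v[1:4],yaw+v[4],np.radians(Lo)+v[0]);g=t.reshape(-1,3)
        r=T-t; r=r-r.mean((0,1));return np.r_[r.ravel()/20,30*u[1:4]/1.0,30*u[4]]
    s=min((least_squares(f,np.r_[a,0,0,0,0],diff_step=None,x_scale=1,loss='linear') for a in(-2.5,0,2.5)),key=lambda s:s.cost)
    v=S*s.x;print(f'Lo {Lo} z {z}: dL {np.degrees(v[0]):.2f} shift mm {np.round(v[1:4]*1e3,1)} dyaw {np.degrees(v[4]):.2f} cost {s.cost:.0f}')
if __name__=='__main__':
    for Lo in(53,56,59):
        for z in(.119,.126): match(sys.argv[1],sys.argv[2],Lo,z)
E
python3 feat.py b5 >/dev/null; python3 reg.py o4 b5; python3 reg.py o4 b4 | head -3
python3 - <<'E'
# absolute leans from corners in the v4 crop
from h import *
import json
k=797/620
for n,off,m in(('o4',0,[(317,80),(277,380),(149,326),(158,83)]),('b5',310,[(715,97),(671,390),(542,341),(554,95)])):
    j=json.load(open(n+'.json'));m=np.array(m,float)/[k,450/350]+[250-off,0]
    for z in(.119,.126):
        B=np.array([.561,.127,np.radians(13),.98]) if n[0]=='b' else np.array([.615,-.107,np.radians(13),.98]);S=np.array([.01,.01,.03,.05])
        f=lambda u:(projw(box(np.r_[(B+S*u)[:2],z],*(B+S*u)[2:4])[IDX],j['pos'],j['rot'])-m).ravel()
        s=least_squares(f,np.full(4,.1));p=B+S*s.x;print(n,z,np.round(p[:2],4),np.degrees(p[2:]),np.round(s.fun,1))
E
```

```text
Lo 53 z 0.119: dL -2.86 shift mm [0. 0. 0.] dyaw 0.00 cost 5972
Lo 53 z 0.126: dL -2.86 shift mm [0. 0. 0.] dyaw 0.00 cost 6590
Lo 56 z 0.119: dL -2.86 shift mm [0. 0. 0.] dyaw 0.00 cost 5255
Lo 56 z 0.126: dL -2.86 shift mm [0. 0. 0.] dyaw 0.00 cost 5998
Lo 59 z 0.119: dL -2.86 shift mm [0. 0. 0.] dyaw 0.00 cost 3756
Lo 59 z 0.126: dL -2.86 shift mm [0. 0. 0.] dyaw 0.00 cost 5466
Lo 53 z 0.119: dL -2.86 shift mm [0. 0. 0.] dyaw 0.00 cost 5941
Lo 53 z 0.126: dL -2.86 shift mm [0. 0. 0.] dyaw 0.00 cost 6392
Lo 56 z 0.119: dL -2.86 shift mm [0. 0. 0.] dyaw 0.00 cost 5246
o4 0.119 [ 0.6179 -0.1071] [12.95922631 55.48022492] [-0.1 -1.3  1.1  2.1 -0.8 -0.2  0.5  0.1]
o4 0.126 [ 0.6154 -0.1069] [13.14212546 57.2038653 ] [ 0.7 -4.2  1.3  6.  -0.4  1.3  0.4 -1.2]
b5 0.119 [0.5653 0.1213] [13.33431087 52.44289629] [ 0.3 -0.4  1.6  2.6 -0.8 -2.6 -0.8  0.6]
b5 0.126 [0.5628 0.1216] [13.55910077 54.33168754] [ 1.1 -3.1  1.9  6.5 -0.3 -1.1 -0.9 -0.6]
```

```bash
sed -i 's/def f(u):/def f(u):\n        u=u-10/; s/np.r_\[a,0,0,0,0\],diff_step=None,x_scale=1/10+np.r_[a,0,-2,0,0],diff_step=.01/; s/v=S\*s.x;print/v=S*(s.x-10);print/; s/30\*u\[1:4\]\/1.0,30\*u\[4\]/4*u[1:3],10*u[3],10*u[4]/' reg.py; python3 reg.py o4 b5; python3 reg.py o4 b4 | sed -n 3p
```

```text
Lo 53 z 0.119: dL -3.41 shift mm [ 0.7 -0.1  0.1] dyaw 0.00 cost 324
Lo 53 z 0.126: dL -3.45 shift mm [ 0.9  0.  -0. ] dyaw 0.01 cost 331
Lo 56 z 0.119: dL -3.09 shift mm [ 0.9 -0.1  0.1] dyaw 0.02 cost 323
Lo 56 z 0.126: dL -3.06 shift mm [1. 0. 0.] dyaw 0.01 cost 322
Lo 59 z 0.119: dL -2.76 shift mm [ 1.  -0.1  0.1] dyaw 0.02 cost 320
Lo 59 z 0.126: dL -2.74 shift mm [ 1.2  0.  -0. ] dyaw 0.02 cost 330
Lo 56 z 0.119: dL -3.14 shift mm [ 1.  -0.2 -0.1] dyaw 0.02 cost 318
```

Blue is about 3.1° short. Return to the same contact and push about 3 mm further along the arc.

Call:
arm_command(
  series=[
    [0.008,0.005,0.045,0],
    [0.016,0.01,0.09,0],
    [0.024,0.015,0.135,0],
    [0.031,0.02,0.165,0],
    [0.031,0.02,0.178,0],
  ],
)

```text
time: 9.75
ee_pos: [0.4275, 0.0991, 0.0883]
tcp_rot: [-179.8, 0.0, 102.3]
wrist_force: [-0.6, -0.7, -0.6]
opening: 0.0854
grasp_force: 0.0
```

Call:
arm_command(
  series=[
    [0,0.008,0,0],
    [0,0.016,0,0],
    [0,0.02,0,0],
    [0,0.022,0,0],
    [0,0.022,0,0],
  ],
)

```text
time: 10.25
ee_pos: [0.451, 0.1045, 0.0921]
tcp_rot: [179.9, -0.0, 102.3]
wrist_force: [-0.5, 0.6, -0.2]
opening: 0.0853
grasp_force: 0.0
```

Call:
arm_command(
  series=[
    [0,0.002,0.003,0],
    [0,0.004,0.006,0],
    [0,0.006,0.009,0],
    [0,0.008,0.012,0],
    [0,0.008,0.012,0],
  ],
)

```text
time: 10.75
ee_pos: [0.4572, 0.106, 0.079]
tcp_rot: [-179.9, 0.0, 102.3]
wrist_force: [-8.5, -1.9, 7.1]
opening: 0.0851
grasp_force: 5.7
```

Call:
arm_command(
  series=[
    [0,0.0006,0.001,0],
    [0,0.0012,0.0018,0],
    [0,0.0018,0.0028,0],
    [0,0.0018,0.0028,0],
    [0,0.0018,0.0028,0],
  ],
)

```text
time: 11.25
ee_pos: [0.4585, 0.1063, 0.0767]
tcp_rot: [-179.9, 0.0, 102.3]
wrist_force: [-12.0, -3.5, 9.8]
opening: 0.0856
grasp_force: 6.2
```

Release, back to the viewing pose (net tool x −0.031, y −0.05, z −0.19), and measure.

Call:
arm_command(
  series=[
    [0,-0.015,0,0],
    [0,-0.03,-0.01,0],
    [-0.01,-0.045,-0.055,0],
    [-0.02,-0.05,-0.1,0],
    [-0.031,-0.052,-0.145,0],
  ],
)

```text
time: 11.75
ee_pos: [0.4149, 0.0649, 0.223]
tcp_rot: [180.0, -0.0, 102.3]
wrist_force: [1.9, 0.4, 0.6]
opening: 0.0856
grasp_force: 0.0
```

Call:
arm_command(
  series=[
    [0,0,-0.025,0],
    [0,0,-0.048,0],
    [0,0,-0.048,0],
    [0,0,-0.048,0],
    [0,0,-0.048,0],
  ],
)

```text
time: 12.25
ee_pos: [0.4155, 0.0653, 0.2682]
tcp_rot: [-179.9, -0.0, 102.3]
wrist_force: [1.1, 0.3, -0.1]
opening: 0.0854
grasp_force: 0.0
```

```bash
python3 feat.py b6 |tail -1; python3 reg.py o4 b6
```

```text
12.3 [0.4154068731311734, 0.06525414311825779, 0.26816880321891734] [-179.8933589117544, -0.006762057602995259, 102.32854951072734]
Lo 53 z 0.119: dL 1.11 shift mm [0.6 0.1 0.1] dyaw -0.00 cost 174
Lo 53 z 0.126: dL 1.03 shift mm [ 0.6  0.1 -0. ] dyaw -0.01 cost 176
Lo 56 z 0.119: dL 0.97 shift mm [0.5 0.1 0.1] dyaw -0.00 cost 175
Lo 56 z 0.126: dL 0.93 shift mm [0.5 0.1 0.1] dyaw -0.00 cost 175
Lo 59 z 0.119: dL 0.80 shift mm [ 0.5  0.1 -0. ] dyaw -0.01 cost 172
Lo 59 z 0.126: dL 0.76 shift mm [ 0.5  0.1 -0.1] dyaw -0.01 cost 177
```

Within 1° now. Close the fingers and move in front of the upper half of the glass.

Call:
arm_command(
  series=[
    [0.01,0.02,0,0],
    [0.02,0.04,0.02,0],
    [0.029,0.065,0.05,0],
    [0.029,0.09,0.08,0],
    [0.029,0.105,0.092,0],
  ],
  hand=0,
  grip_force=40,
)

```text
time: 12.85
ee_pos: [0.5119, 0.1163, 0.1733]
tcp_rot: [-179.7, 0.0, 102.4]
wrist_force: [-0.3, 0.2, -0.0]
opening: 0.012
grasp_force: 0.0
```

Call:
arm_command(
  series=[
    [0,0.004,0,0],
    [0,0.008,0,0],
    [0,0.012,0,0],
    [0,0.016,0,0],
    [0,0.016,0,0],
  ],
)

```text
time: 13.35
ee_pos: [0.5282, 0.1194, 0.1783]
tcp_rot: [179.9, 0.0, 102.3]
wrist_force: [0.6, 0.7, 0.2]
opening: 0.0
grasp_force: 0.0
```

Call:
arm_command(
  series=[
    [0,0.001,0,0],
    [0,0.002,0,0],
    [0,0.003,0,0],
    [0,0.004,0,0],
    [0,0.004,0,0],
  ],
)

```text
time: 13.85
ee_pos: [0.5317, 0.1203, 0.1775]
tcp_rot: [-180.0, -0.0, 102.3]
wrist_force: [0.4, 0.2, -0.4]
opening: -0.0002
grasp_force: 0.0
```

Call:
arm_command(
  series=[
    [0,0.001,0,0],
    [0,0.002,0,0],
    [0,0.003,0,0],
    [0,0.004,0,0],
    [0,0.004,0,0],
  ],
)

```text
time: 14.35
ee_pos: [0.5356, 0.1211, 0.1774]
tcp_rot: [-180.0, -0.0, 102.3]
wrist_force: [0.6, -0.1, -0.2]
opening: 0.0001
grasp_force: 0.0
```

Call:
arm_command(
  series=[
    [0,0.001,0,0],
    [0,0.002,0,0],
    [0,0.003,0,0],
    [0,0.004,0,0],
    [0,0.004,0,0],
  ],
)

```text
time: 14.85
ee_pos: [0.5396, 0.122, 0.1774]
tcp_rot: [180.0, -0.0, 102.3]
wrist_force: [0.2, 0.8, -0.2]
opening: 0.0001
grasp_force: 0.0
```

Call:
arm_command(
  series=[
    [0,0.001,0,0],
    [0,0.002,0,0],
    [0,0.003,0,0],
    [0,0.003,0,0],
    [0,0.003,0,0],
  ],
)

```text
time: 15.35
ee_pos: [0.5424, 0.1226, 0.1775]
tcp_rot: [-180.0, -0.0, 102.3]
wrist_force: [0.1, -0.1, -0.1]
opening: -0.0002
grasp_force: 0.0
```

Call:
arm_command(
  series=[
    [0,0.001,0,0],
    [0,0.002,0,0],
    [0,0.003,0,0],
    [0,0.003,0,0],
    [0,0.003,0,0],
  ],
)

```text
time: 15.85
ee_pos: [0.5453, 0.1232, 0.1775]
tcp_rot: [-180.0, 0.0, 102.3]
wrist_force: [-0.2, -0.2, 0.1]
opening: 0.0001
grasp_force: 0.0
```

Call:
arm_command(
  series=[
    [0,0.001,0,0],
    [0,0.002,0,0],
    [0,0.003,0,0],
    [0,0.003,0,0],
    [0,0.003,0,0],
  ],
)

```text
time: 16.35
ee_pos: [0.5483, 0.1239, 0.1775]
tcp_rot: [-180.0, 0.0, 102.3]
wrist_force: [0.2, 0.5, -0.7]
opening: -0.0
grasp_force: 0.0
```

Call:
arm_command(
  series=[
    [0,0.001,0,0],
    [0,0.002,0,0],
    [0,0.003,0,0],
    [0,0.003,0,0],
    [0,0.003,0,0],
  ],
)

```text
time: 16.85
ee_pos: [0.551, 0.1245, 0.1774]
tcp_rot: [-180.0, -0.0, 102.3]
wrist_force: [-1.0, 0.4, 0.6]
opening: -0.0001
grasp_force: 0.8
```

Contact has just begun (pad force 0.8 N). Press about 1.3 mm more and hold.

Call:
arm_command(
  series=[
    [0,0.0006,0,0],
    [0,0.0013,0,0],
    [0,0.0013,0,0],
    [0,0.0013,0,0],
    [0,0.0013,0,0],
  ],
)

```text
time: 17.35
ee_pos: [0.5524, 0.1248, 0.1774]
tcp_rot: [-180.0, -0.0, 102.3]
wrist_force: [-3.6, -1.0, -0.7]
opening: -0.0005
grasp_force: 1.4
```

Call:
arm_command(
  series=[
    [0,0,0,0],
    [0,0,0,0],
    [0,0,0,0],
    [0,0,0,0],
    [0,0,0,0],
  ],
)

```text
time: 17.85
ee_pos: [0.5524, 0.1248, 0.1775]
tcp_rot: [-180.0, 0.0, 102.3]
wrist_force: [-3.1, 0.1, -0.1]
opening: 0.0002
grasp_force: 1.4
```

Call:
arm_command(
  series=[
    [0,-0.02,0,0],
    [0,-0.05,-0.01,0],
    [-0.01,-0.09,-0.04,0],
    [-0.02,-0.12,-0.07,0],
    [-0.029,-0.141,-0.092,0],
  ],
)

```text
time: 18.35
ee_pos: [0.4199, 0.0659, 0.272]
tcp_rot: [179.8, 0.0, 102.3]
wrist_force: [1.4, -0.1, 0.2]
opening: -0.0001
grasp_force: 0.0
```

Call:
arm_command(
  series=[
    [0,-0.003,0,0],
    [0,-0.003,0,0],
    [0,-0.003,0,0],
    [0,-0.003,0,0],
    [0,-0.003,0,0],
  ],
  hand=0.0854,
)

```text
time: 18.85
ee_pos: [0.4182, 0.066, 0.2684]
tcp_rot: [-179.9, -0.0, 102.3]
wrist_force: [-0.5, -0.3, -0.0]
opening: 0.072
grasp_force: 0.0
```

```bash
python3 feat.py b7|tail -1; python3 reg.py o4 b7|sed -n 3,4p
```

```text
18.9 [0.41815851867249954, 0.06594661347902482, 0.26861947823679944] [-179.9123117755264, -0.0071649228027452685, 102.33508474190732]
Lo 56 z 0.119: dL 0.93 shift mm [0.5 0.1 0. ] dyaw -0.01 cost 189
Lo 56 z 0.126: dL 0.90 shift mm [ 0.5  0.1 -0. ] dyaw -0.01 cost 188
```

```bash
python3 -c "
from workcell import bot
print(bot.job_done())"
```

```text
the job is handed in; nothing more can be done
None
```

I handed the job in with the blue tablet about 1° off the orange one's lean by my camera measurement, unchanged after a fingertip press of about 3–4 N held for roughly 0.8 s; the arm never touched the bystanders, and the simulator returned no verdict.

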